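Refit the R-clip on the bread cutter's pivot pin

TASK

The bread cutter's blade arm has been washed and put back on its upright pivot pin, but the spring R-clip that keeps it there lies beside it. Pick the clip up by its moulded grip, feel its straight leg into the cross hole of the pin and push it through until the bow springs over the pin and the clip's shoulder is up against it, then let go. Ease it in by feel with no more than about 12 N of push, letting the clip follow the hole rather than wrenching it against the pin, and do not disturb the jar, the tub or the spatula.

Things in the scene. Friction and masses are not known exactly. Their poses are not given: they have to be found in the camera images.
- cutter: Bread cutter, screwed down: steel foot plate 110 x 100 x 10 mm, a round grey sleeve (52 mm diameter) and on it the eye (46 mm diameter, top at 42 mm) of a blade arm that runs along the cutter's +x over a white board to a black handle. Origin on the bench under the middle of the upright pivot pin; z up. The space on its -x side is free; all but the pin is lower than 52 mm.
- pin_axis (a point): Point on the axis of the pin (plain steel, 22 mm diameter), 74 mm above the bench; axes as the cutter's. A level cross hole, 9 mm wide, runs right through the pin along x. The pin floats up and down in its sleeve, held by about 20 N of friction: its hole's middle is 60 to 88 mm above the bench, not measured, differing each time. Its top is 28 mm above the hole's middle.
- clip: R-clip lying flat, about 75 g: grey ribbed moulded grip, 32 long (x), 30 wide (y), 24 mm high; origin at the middle of its underside, z up. A straight steel leg and, towards +y, a springy bowed wire run from it along +x, both 7 mm thick, centred 3.5 mm above the underside. A shoulder round the leg, 16 wide, 14 mm high, ends in a flat face at x = 34.5 mm, which meets the pin when home.
- clip_seat (a point): Point on the leg's centre line at x = 46, y = -7, z = 3.5 mm of the clip (axes as the clip's): on the pin's axis when the clip is home (it may stop 0.5 mm beyond). The bow begins to touch the pin when this point is about 22 mm short of the axis and is over the pin's widest part about 11 mm short; home, the shoulder stops it hard.
- clip_mid (a point): Point on the leg's centre line, 18.5 mm behind the tip (x = 71, y = -7, z = 3.5 mm of the clip).
- clip_tip (a point): The bevelled tip of the clip's straight leg (x = 89.5, y = -7, z = 3.5 mm of the clip).
- bow (a joint): Opening of the clip's springy bow, rad: 0 at rest, about 0.14 at the widest part of the pin, below 0.05 once sprung over. A leg in line with the hole needs a push of about 4 to 6 N to open it, one held askew 10 N or more. At the widest part bow and leg pinch the pin with about 9 N each; this counts towards the force on the pin. Friction differs each time.
- jar: A closed jar, 66 mm diameter, 95 mm high, origin under its middle. Not to be moved.
- tub: A closed white tub, 90 mm diameter, 100 mm high, origin under its middle. Not to be moved.
- spatula: A spatula, 240 mm long, lying along its x axis, about 25 mm high. Not to be moved.
Not all that is in view belongs to the job. What is shaped like the clip but red is not meant.

How it is judged:
By the outcome, as a careful person would: the job done as asked, in the order asked, and still so for the second after the job is handed in, with the robot touching nothing.
It also fails if it takes over 64 s, if anything falls off the work surface, if the arm or the gripper's body presses on something with over 40 N, if the wrist force passes 120 N, or if a joint passes its speed limit or range.

ROBOT

A 6-joint arm with a two-finger parallel gripper is mounted at the origin on the work surface. World frame = base frame: x ahead of the robot, y to its left, z up, the work surface at z = 0. Lengths are in mm, angles in rad, forces in N, time in s.
With the tool pointing down it reaches from about 275 to 825 mm from the base axis. Payload 4.9 kg.
Tool frame: the origin (TCP) lies at the very end of the fingers, on their centre line; the grasp point (between the pads) lies 19 mm behind it; z points along the fingers, y is the line along which they close (so a half turn about z gives the same grasp; the last joint's range is limited). The gripper opens to 85 mm and grips with 20 to 120 N. Pads are 22 mm wide; open, the fingers measure 114 mm over their backs; the gripper's body (76 mm by 85 mm) begins 54 mm behind the grasp point. The pads swing forward as they close: fully open they stand 13 mm farther back than shut.
Start: joints at [-1.356, 0.326, -0.193, 1.052, 0, 1.437], TCP at [187.986, -516.894, 231.281] pointing down, gripper open.
Joint ranges: [-2.65, 2.65], [-0.97, 1.79], [-1.3, 1.35], [-1.93, 2.1], [-1.47, 1.37], [-3.14, 3.14]. Speed limits (rad/s): [2.57, 2.57, 3.14, 3.14, 3.14, 3.14].

INTERFACE

Orientations are given as [roll, pitch, yaw] about the fixed x, y, z axes, in that order (R = Rz(yaw) Ry(pitch) Rx(roll)).
In Python, from bench import bot, solve_ik, imaging gives the robot as it stands. Calls block until the motion is done:
- bot.move_ptp(position, orientation): joint-space move of the TCP to a pose.
- bot.movel(position, rot=None, max_speed=150, threshold=None): straight line of the TCP; rot=None keeps the orientation; max_speed is the mean speed in mm/s. With threshold (N) it stops when the force on the tool has changed by that much, and returns True; else False.
- bot.move_j(angles): joint-space move.
- bot.grip(opening, effort=None): opening from 0.0 (shut) to 1.0 (fully open); effort is the grip in N (None keeps the last); returns when the fingers have stopped.
- bot.dwell(seconds).
- solve_ik(position, orientation): joint angles nearest the present ones, or None.
- bot.get_state(): the state.
- imaging.capture(name): name is "scene" or "top" or "wrist"; returns the picture (384x512x3 uint8, blue, green, red); there is no depth.
- imaging.camera_model(name): a dict with "K" (3x3 intrinsics, pixels), "k1" (the pictures are not rectified: a ray, as slopes to the right and down, at radius r is drawn at 1 + k1 r^2 times it, then the intrinsics apply), "position" and "rotation" of the camera in the world. Camera axes: x right, y up, looking along -z (the intrinsics and any distortion apply to the point x, -y, -z); pixel columns grow to the right and rows downward; lengths in mm; the calibration is good to about 2 mm. A picture is of the moment at which its call begins: read the wrist's pose just before it. camera_model takes no time and is no camera call; for the wrist camera it gives the pose at the moment of the call.
A pose or a line that the arm cannot do raises bot.IKError and nothing moves.
- bot.sign_off(): hands the job in; it is judged then, once.
The state is a dict: "t": time; "qpos": joint angles; "joint_velocities": joint speeds; "effort": joint torques, N m; "tcp_pos": TCP position; "orientation": TCP orientation; "contact_force": force on the tool from outside, world axes, zero at the start; "wrist_torque": the same for the moment, N m; "opening": opening from 0.0 (shut) to 1.0 (fully open); "gripper_force": force on a finger pad.
Only numpy, scipy, OpenCV 4.12 (cv2) and the standard library are available. Lean on these libraries where they do the work, as an engineer would, in place of code of your own. Each camera call takes 0.05 s, during which the arm holds its last target. There are 200 camera calls.

## Working session

There is one attempt and no reset: what is moved stays moved. The work goes in short steps, each a Python script; the robot and the scene stay as the last script left them, time stands still between calls to the robot, and variables do not carry over. Pictures are saved under pics/ and viewed, at most 10 in all, crops included, and the job is handed in when it is done.

```bash
ls; mkdir -p pics
cat > h.py <<'E'
import numpy as np, cv2
from bench import bot, solve_ik, imaging
from scipy.spatial.transform import Rotation as R
def ray(cm,u,v):
    K=np.array(cm["K"]); d=np.array([(u-K[0,2])/K[0,0],(v-K[1,2])/K[1,1]]); s=d.copy()
    for _ in range(20): s=d/(1+cm["k1"]*(s@s))
    return np.array(cm["rotation"])@np.array([s[0],-s[1],-1.0])
def onz(cm,u,v,z):
    r=ray(cm,u,v);p=np.array(cm["position"]); return p+r*(z-p[2])/r[2]
def proj(cm,P):
    K=np.array(cm["K"]);c=np.array(cm["rotation"]).T@(np.array(P,float)-np.array(cm["position"]))
    s=np.array([c[0],-c[1]])/-c[2]; s=s*(1+cm["k1"]*(s@s)); return K[0,0]*s[0]+K[0,2],K[1,1]*s[1]+K[1,2]
def tri(obs):
    A=np.zeros((3,3));b=np.zeros(3)
    for cm,u,v in obs:
        r=ray(cm,u,v);r/=np.linalg.norm(r);M=np.eye(3)-np.outer(r,r);A+=M;b+=M@np.array(cm["position"])
    return np.linalg.solve(A,b)
E
python3 - <<'E'
from h import *
a=imaging.capture("scene");b=imaging.capture("top")
cv2.imwrite("pics/raw_s.png",a);cv2.imwrite("pics/raw_t.png",b)
cv2.imwrite("pics/t.png",cv2.resize(b,(800,600),interpolation=cv2.INTER_CUBIC))
cv2.imwrite("pics/s.png",cv2.resize(a,(800,600),interpolation=cv2.INTER_CUBIC))
for n in("scene","top","wrist"):print(imaging.camera_model(n))
print(bot.get_state())
E
```

```text
pics
{'K': array([[443.05173332,   0.        , 253.49543618],
       [  0.        , 443.05173332, 196.26071861],
       [  0.        ,   0.        ,   1.        ]]), 'k1': -0.07105468924372967, 'position': array([1266.72586838,   85.81468779, 1000.04440083]), 'rotation': array([0.65024355, 0.00694294, 1.68992982])}
{'K': array([[407.66315418,   0.        , 262.69339664],
       [  0.        , 407.66315418, 189.71888904],
       [  0.        ,   0.        ,   1.        ]]), 'k1': 0.015583093597596015, 'position': array([ 364.38173272,   -2.95071991, 1218.88844464]), 'rotation': array([ 0.17388045, -0.01105623, -1.5812778 ])}
{'K': array([[268.4052147 ,   0.        , 254.72402852],
       [  0.        , 268.4052147 , 191.51318984],
       [  0.        ,   0.        ,   1.        ]]), 'k1': -0.06462541218803458, 'position': array([ 255.47922799, -491.68002984,  372.83522301]), 'rotation': array([-2.90510235e-01,  1.21569392e-03, -1.22195124e+00])}
{'t': 0.1, 'qpos': array([-1.35615705e+00,  3.26897596e-01, -1.93468769e-01,  1.05200631e+00,
        1.41183457e-05,  1.43658135e+00]), 'joint_velocities': array([-0.00135427, -0.00055678,  0.00404658,  0.00105212, -0.00078925,
       -0.00108703]), 'effort': array([ 1.67704355e-03, -4.44238758e+01,  2.63037640e+01,  7.86612625e-03,
       -1.27322760e-04, -3.97456319e-06]), 'tcp_pos': array([ 187.89778451, -516.3589026 ,  230.57072227]), 'orientation': array([-3.14003237e+00, -2.24926447e-04,  3.48854062e-01]), 'contact_force': array([-0.89776309,  0.2664522 ,  0.15773276]), 'wrist_torque': array([-0.00259914, -0.02225713,  0.03287643]), 'gripper_force': 0.0, 'opening': 0.9971300555761089}
```

View pics/t.png

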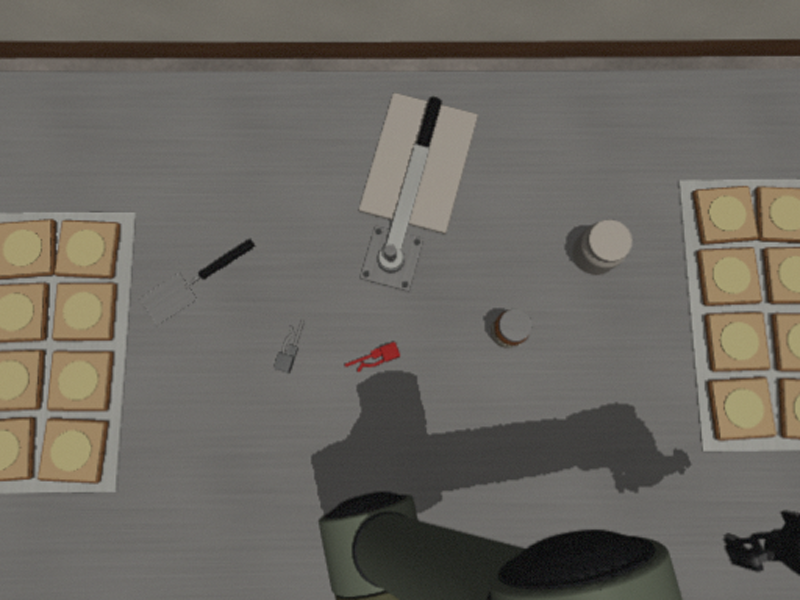

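View pics/s.png

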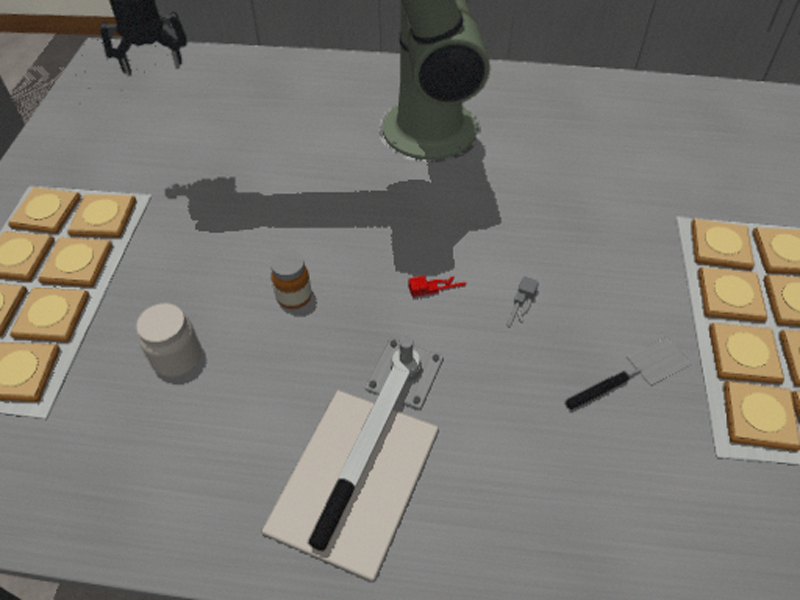

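The top view shows two R-clip shapes (800-px scale). The grey one is at (287,358) with its legs pointing up to (300,325). The red one is at (385,352) and isn't meant. The pin is at (391,252), the arm runs up to (433,105), the jar is at (514,325), the tub at (608,245) and the spatula at about (200,285). Next I'll locate these and take a close look from above the grey clip.

```bash
cat >> h.py <<'E'
def cam(n):
    c=imaging.camera_model(n); c["rotation"]=R.from_euler("xyz",c["rotation"]).as_matrix(); return c
def look(n,f,crop=None,scale=None):
    c=cam(n); im=imaging.capture(n); cv2.imwrite("pics/raw_"+f+".png",im)
    return c,im
E
python3 - <<'E'
from h import *
T=cam("top");S=cam("scene");k=.64
def o(c,u,v,z):return onz(c,u*k,v*k,z).round(1)
print("grip",o(T,286,362,24),o(S,527,287,24)," leg end",o(T,302,321,4),o(S,510,325,4))
print("red",o(T,388,352,12)); print("jar",o(T,515,325,95),"tub",o(T,610,243,100))
print("eye",o(T,390,260,42),o(S,404,362,42)); print("handle",o(T,434,100,30),o(S,320,545,30))
P=tri([(T,389*k,250*k),(S,407*k,341*k)]);print("pintop",P)
print("plate",[o(T,*p,10) for p in((374,226),(423,238),(412,290),(361,280))])
for c in(T,S):print(proj(c,P))
g=o(T,286,362,24)
for yaw in np.arange(-3.1,3.1,.4):
    q=solve_ik([g[0],g[1],150],[np.pi,0,yaw]); print(round(yaw,2),None if q is None else np.round(q,2))
E
```

```text
grip [451.9 215.1  24. ] [459.  221.3  24. ]  leg end [531.6 190.    4. ] [532.9 194.4   4. ]
red [469.8  25.1  12. ]
jar [ 508.5 -203.    95. ] tub [ 656.1 -380.3  100. ]
eye [641.4  19.9  42. ] [655.7  19.   42. ]
handle [971.8 -69.6  30. ] [965.4 -64.8  30. ]
pintop [648.08734117  21.74640873  92.30178708]
plate [array([717.6,  51.6,  10. ]), array([692.6, -44.3,  10. ]), array([589.2, -21.7,  10. ]), array([609.7,  76.8,  10. ])]
(np.float64(248.57018330288275), np.float64(160.0398887965483))
(np.float64(260.03143524085186), np.float64(218.23253370256742))
-3.1 [ 0.3   0.31 -0.44  0.82  0.    0.26]
-2.7 [ 0.3   0.31 -0.44  0.82  0.   -0.14]
-2.3 [ 0.3   0.31 -0.44  0.82  0.   -0.54]
-1.9 [ 0.3   0.31 -0.44  0.82  0.   -0.94]
-1.5 [ 0.3   0.31 -0.44  0.82  0.   -1.34]
-1.1 [ 0.3   0.31 -0.44  0.82  0.   -1.74]
-0.7 [ 0.3   0.31 -0.44  0.82  0.   -2.14]
-0.3 [ 0.3   0.31 -0.44  0.82  0.   -2.54]
0.1 [ 0.3   0.31 -0.44  0.82  0.   -2.94]
0.5 [ 0.3   0.31 -0.44  0.82  0.    2.94]
0.9 [ 0.3   0.31 -0.44  0.82  0.    2.54]
1.3 [ 0.3   0.31 -0.44  0.82  0.    2.14]
1.7 [ 0.3   0.31 -0.44  0.82  0.    1.74]
2.1 [ 0.3   0.31 -0.44  0.82  0.    1.34]
2.5 [ 0.3   0.31 -0.44  0.82  0.    0.94]
2.9 [ 0.3   0.31 -0.44  0.82  0.    0.54]
```

```bash
cat >> h.py <<'E'
def mount():
    s=bot.get_state();c=cam("wrist");Rt=R.from_euler("xyz",s["orientation"]).as_matrix()
    return Rt.T@(np.array(c["position"])-s["tcp_pos"]), Rt.T@c["rotation"]
def campose(target,yaw,th,d,mt):
    # camera behind (-yaw dir), axis th off vertical, distance d to target
    off,Rm=mt; f=np.array([np.cos(yaw),np.sin(yaw),0]); ax=np.sin(th)*f-np.cos(th)*np.array([0,0,1])
    R0=R.from_euler("xyz",[np.pi,0,yaw+np.pi]).as_matrix(); a0=(R0@Rm)@[0,0,-1]; th0=np.arctan2(a0@f,-a0[2])
    l=np.array([-np.sin(yaw),np.cos(yaw),0]); Rt=R.from_rotvec(-l*(th-th0)).as_matrix()@R0
    return np.array(target)-d*ax-Rt@off, R.from_matrix(Rt).as_euler("xyz")
E
python3 - <<'E'
from h import *
mt=mount();print(mt[0],mt[1].round(3))
best=None
for th in(.9,.8,.7,.6):
  for d in(230,260,290):
    p,o=campose([638,24,66],-.26,th,d,mt);q=solve_ik(p,o);print(th,d,p.round(),o.round(2),None if q is None else np.round(q,2))
p,o=campose([490,205,10],-.33,.29,300,mt);print(p,o,solve_ik(p,o))
bot.move_ptp(p,o)
c,im=look("wrist","clip1"); cv2.imwrite("pics/clip1.png",cv2.resize(im,(800,600),interpolation=cv2.INTER_CUBIC))
import pickle;pickle.dump(c,open("clip1.pkl","wb"));print(bot.get_state()["t"])
E
```

```text
[  71.97843479   -0.31352465 -142.24799845] [[-0.     0.958  0.287]
 [ 1.     0.    -0.   ]
 [-0.     0.287 -0.958]]
0.9 230 [600.  35. 134.] [3.14 0.61 2.88] [ 0.01  0.24 -0.85 -0.11 -0.15  0.23]
0.9 260 [577.  41. 152.] [3.14 0.61 2.88] [ 0.03  0.17 -0.88 -0.07 -0.16  0.24]
0.9 290 [554.  47. 171.] [3.14 0.61 2.88] [ 0.05  0.1  -0.9  -0.01 -0.17  0.25]
0.8 230 [606.  33. 137.] [3.14 0.51 2.88] [-0.01  0.25 -0.73  0.09 -0.12  0.22]
0.8 260 [586.  38. 158.] [3.14 0.51 2.88] [ 0.01  0.19 -0.75  0.14 -0.13  0.23]
0.8 290 [565.  44. 179.] [3.14 0.51 2.88] [ 0.02  0.12 -0.77  0.19 -0.13  0.25]
0.7 230 [613.  31. 140.] [3.14 0.41 2.88] [-0.02  0.29 -0.61  0.27 -0.09  0.22]
0.7 260 [595.  36. 163.] [3.14 0.41 2.88] [-0.01  0.23 -0.62  0.32 -0.1   0.23]
0.7 290 [576.  41. 186.] [3.14 0.41 2.88] [-0.    0.17 -0.63  0.38 -0.1   0.24]
0.6 230 [621.  29. 142.] [3.14 0.31 2.88] [-0.04  0.34 -0.48  0.45 -0.07  0.21]
0.6 260 [604.  33. 167.] [3.14 0.31 2.88] [-0.03  0.28 -0.49  0.5  -0.07  0.22]
0.6 290 [588.  38. 192.] [3.14 0.31 2.88] [-0.02  0.23 -0.49  0.55 -0.07  0.22]
[476.94041701 209.80463851 155.17228654] [ 3.14159265e+00 -7.35166259e-04  2.81159265e+00] [ 2.72447335e-01  3.39401900e-01 -3.82452554e-01  8.49547614e-01
  4.16589767e-04  6.02447209e-01]
2.9167
```

View pics/clip1.png

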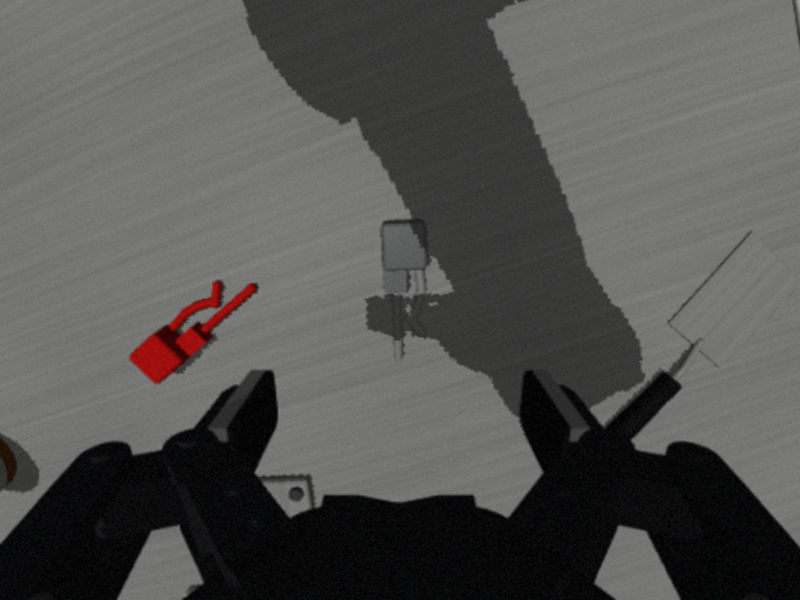

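The grey clip's grip is at (404,246) and its leg tip at (398,360), with the bow on the right, which is its +y side. The red look-alike is at (160,355). The grey one fits because it has a grey ribbed grip. One enlarged crop to confirm and read exact pixels.

```bash
python3 -c "
import cv2;a=cv2.imread('pics/raw_clip1.png')[130:240,210:310];a=cv2.convertScaleAbs(a,alpha=1.7);cv2.imwrite('pics/clip1c.png',cv2.resize(a,None,fx=5.4,fy=5.4,interpolation=cv2.INTER_CUBIC))"
```

```text
(no output)
```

View pics/clip1c.png

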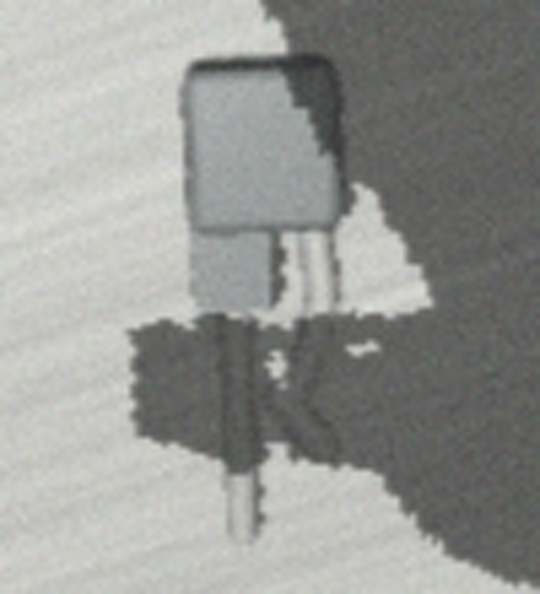

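Confirmed: the grey clip, with grip top corners at crop (190,70), (341,70), (338,228) and (192,228), the leg tip at (243,540) and the shoulder end at y≈310. I'll fit its pose, then look at the pin hole before grasping.

```bash
cat > fit.py <<'E'
from h import *
import pickle
from scipy.optimize import least_squares
def fitclip(c,M,U,x0=(455,218,-.33)):
    def f(x):
        Rz=R.from_euler("z",x[2]).as_matrix()
        return np.ravel([np.subtract(proj(c,Rz@m+[x[0],x[1],0]),u) for m,u in zip(np.array(M,float),U)])
    return least_squares(f,x0),f
E
python3 - <<'E'
from fit import *
c=pickle.load(open("clip1.pkl","rb"))
M=[(-16,-15,24),(-16,15,24),(16,15,24),(16,-15,24),(89.5,-7,3.5),(34.5,-15,10.5),(34.5,1,10.5)]
U=[(210+u/5.4-.4,130+v/5.4-.4) for u,v in((190,70),(341,70),(338,228),(192,228),(243,541),(195,308),(270,308))]
r,f=fitclip(c,M,U);print(r.x,f(r.x).reshape(-1,2).round(1).tolist())
mt=mount(); p,o=campose([638,24,66],-.26,.8,250,mt); bot.move_ptp(p,o)
c,im=look("wrist","pin1");pickle.dump(c,open("pin1.pkl","wb"))
print(proj(c,[638,24,66]),bot.get_state()["t"])
cv2.imwrite("pics/pin1.png",cv2.resize(cv2.convertScaleAbs(im,alpha=1.5)[90:300,120:400],None,fx=2.8,fy=2.8,interpolation=cv2.INTER_CUBIC))
E
```

```text
[ 4.51688629e+02  2.21928199e+02 -3.09716937e-01] [[-1.1, -0.4], [0.6, -1.0], [1.2, 0.7], [-0.5, 1.3], [-0.6, -0.4], [-0.1, 0.1], [0.4, -0.2]]
(np.float64(254.5987197194706), np.float64(191.51449133557293)) 3.7917
```

View pics/pin1.png

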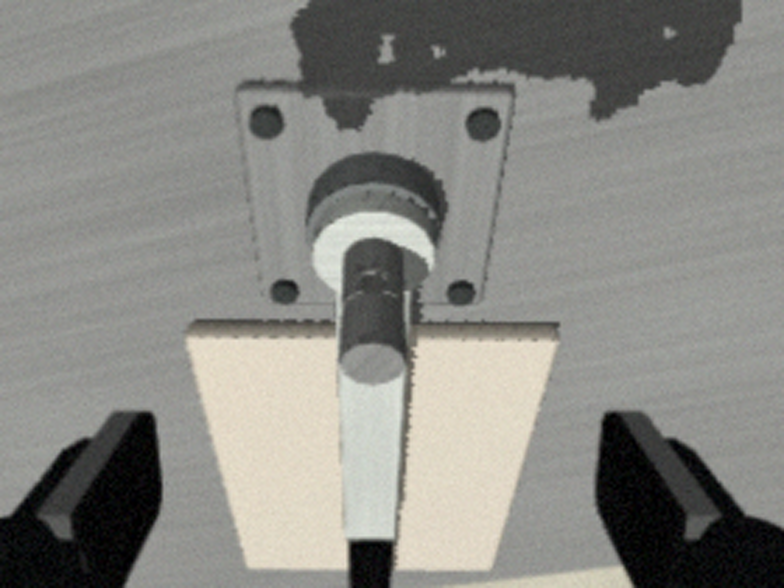

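The pin (upside down in this view) runs from the eye at (373,245) to its top disc centred on (373,364), and the hole shows near (371,280). I'll enlarge it.

```bash
python3 -c "
import cv2;a=cv2.imread('pics/raw_pin1.png')[155:235,215:295];a=cv2.convertScaleAbs(a,alpha=2.4,beta=-10);cv2.imwrite('pics/pin1c.png',cv2.resize(a,None,fx=7,fy=7,interpolation=cv2.INTER_CUBIC))"
```

```text
(no output)
```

View pics/pin1c.png

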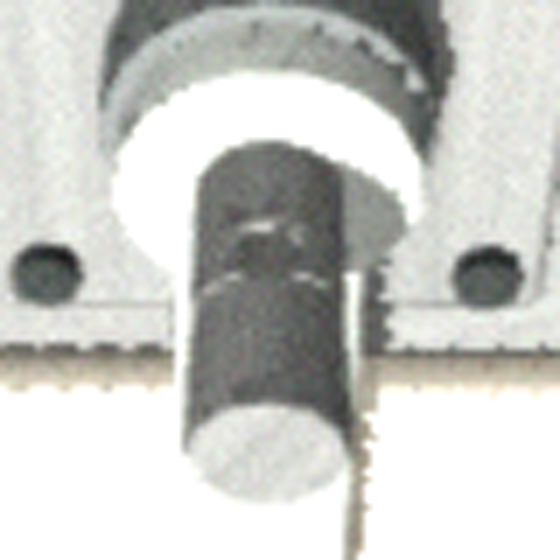

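Run:
```python
from fit import *
W=pickle.load(open("pin1.pkl","rb"));T=cam("top");S=cam("scene")
a=lambda u,v:(215+u/7-.43,155+v/7-.43)
b=lambda u,v:(120+u/2.8-.3,90+v/2.8-.3)
def f(x,full=True):
    px,py,yw,zt=x;Rz=R.from_euler("z",yw).as_matrix();w=lambda m:Rz@np.array(m,float)+[px,py,0]
    e=[np.subtract(proj(W,w(m)),u) for m,u in [((0,0,zt),a(269,453)),((-11,0,zt),a(269,403)),((-11,0,zt-28),a(269,249)),((-23,0,42),a(267,71)),
      ((-55,50,10),b(513,90)),((-55,-50,10),b(238,88))]]
    e[3][0]*=.3
    e+=[np.subtract(proj(T,w((0,0,zt))),(389*.64,250*.64))*.5, np.subtract(proj(S,w((0,0,zt))),(407*.64,341*.64))*.5,
        np.subtract(proj(T,w((345,0,30))),(434*.64,100*.64))*.3]
    e[-1][1]*=0
    return np.ravel(e)
r=least_squares(f,(648,21,-.26,93));print(r.x,"hole",r.x[3]-28);print(f(r.x).reshape(-1,2).round(2).tolist())
```

```text
[ 6.50697175e+02  1.91698989e+01 -2.69698134e-01  8.89203799e+01] hole 60.92037993483942
[[0.07, 0.61], [0.13, 0.0], [0.24, -0.61], [0.2, 2.28], [1.98, -0.74], [-2.34, -0.84], [0.27, -0.28], [-0.8, 0.76], [0.29, -0.0]]
```

Run:
```python
from h import *
yc=-.3097;x,y=451.7,221.9
o=[np.pi,0,yc+np.pi]
bot.move_ptp([x,y,90],o)
print(bot.movel([x,y,1.5],max_speed=80,threshold=8))
bot.grip(0.0,50); s=bot.get_state();print({k:s[k] for k in("t","tcp_pos","orientation","opening","gripper_force","contact_force")})
bot.movel([x,y,110],max_speed=100);bot.dwell(.2)
s=bot.get_state();print({k:s[k] for k in("t","tcp_pos","opening","gripper_force","contact_force","wrist_torque")})
c,im=look("wrist","held");cv2.imwrite("pics/held.png",cv2.resize(cv2.convertScaleAbs(im,alpha=1.5)[150:384,130:390],None,fx=2.5,fy=2.5,interpolation=cv2.INTER_CUBIC))
```

```text
False
{'t': 6.5417, 'tcp_pos': array([452.04062987, 222.05480161,   1.90069884]), 'orientation': array([3.14111984e+00, 5.92937447e-04, 2.83195670e+00]), 'opening': 0.33860999600592717, 'gripper_force': 49.78396117687225, 'contact_force': array([0.09435203, 0.63947345, 4.42018243])}
{'t': 7.975, 'tcp_pos': array([451.31957655, 221.76227785, 109.46290133]), 'opening': 0.3401619237018233, 'gripper_force': 49.17620837688446, 'contact_force': array([ 0.33405327,  0.15274629, -0.6899547 ]), 'wrist_torque': array([ 0.01586002, -0.00763394,  0.00979089])}
```

View pics/held.png

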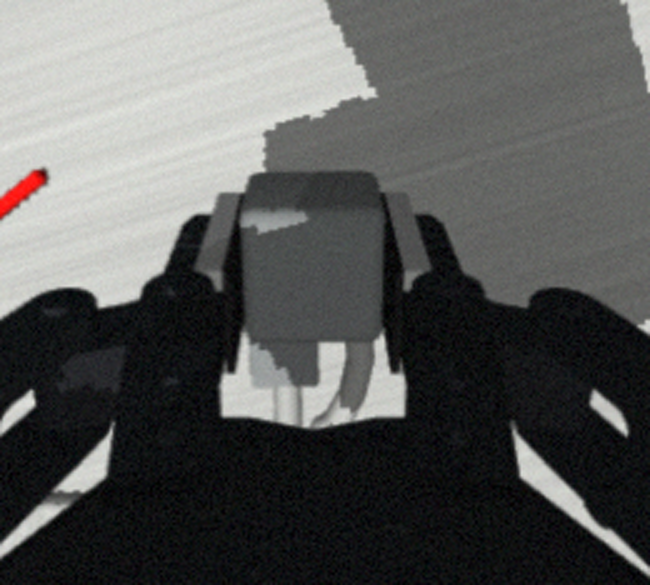

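The clip is held square, with the pads on both grip sides and the legs pointing forward. Next I'll find the pin by light touches: its top for height and both flanks for y.

```bash
cat > ins.py <<'E'
from h import *
YC=-.27; PIN=np.array([650.7,19.2]); LZ=1.6
Rz=R.from_euler("z",YC).as_matrix()[:2,:2]; O=[np.pi,0,YC+np.pi]
def tcp(xc,off,zl):  # clip x-coord xc of the leg lies level with the pin axis, leg at cutter-y off, leg height zl
    return np.r_[PIN+Rz@[-xc,7+off],zl-LZ]
def cut():  # leg: clip x at the pin axis, lateral offset, height from present TCP
    p=bot.get_state()["tcp_pos"]; l=Rz.T@(p[:2]-PIN); return np.round([-l[0],l[1]-7,p[2]+LZ],2)
def frc():
    s=bot.get_state(); f=s["contact_force"]; return np.round(np.r_[Rz.T@f[:2],f[2]],2)
E
python3 - <<'E'
from ins import *
bot.move_ptp(tcp(82,0,112),O);bot.dwell(.2);print(cut(),frc())
h=bot.movel(tcp(82,0,84),max_speed=18,threshold=2);print("top",h,cut(),frc(),bot.get_state()["t"])
bot.movel(tcp(82,0,100),max_speed=80)
for s in(-1,1):
    bot.movel(tcp(85,22*s,100),max_speed=100);bot.movel(tcp(85,22*s,78),max_speed=100);bot.dwell(.1)
    h=bot.movel(tcp(85,6*s,78),max_speed=14,threshold=2);print(s,h,cut(),frc())
    bot.movel(tcp(85,22*s,78),max_speed=80);bot.movel(tcp(85,22*s,100),max_speed=100)
s=bot.get_state();print(s["t"],s["opening"],cut(),frc())
E
```

```text
[ 83.21   1.36 112.05] [ 0.08  0.24 -1.53]
top True [81.94 -0.15 93.73] [0.17 0.31 3.6 ] 10.075
-1 True [ 85.47 -14.72  77.48] [ 0.19 -0.93 -0.58]
1 True [85.42 13.36 77.57] [0.69 1.13 0.07]
14.8417 0.3393502640903177 [ 84.51  22.05 100.4 ] [-0.83 -0.63 -0.7 ]
```

Run:
```python
from ins import *
off,z=-.68,62.2
bot.movel(tcp(112,22,100),max_speed=150);bot.movel(tcp(112,off,z+20),max_speed=150);bot.movel(tcp(112,off,z),max_speed=80);bot.dwell(.15)
print(cut(),frc(),bot.get_state()["t"])
ok=False
for dz,dy in((0,0),(-1.2,0),(1.2,0),(0,1.2),(0,-1.2),(-1.2,1),(-1.2,-1),(1.2,1),(1.2,-1),(-2.4,0),(2.4,0)):
    bot.movel(tcp(104,off+dy,z+dz),max_speed=60)
    h=bot.movel(tcp(91,off+dy,z+dz),max_speed=18,threshold=2.5);c=cut();print(dz,dy,h,c,frc(),bot.get_state()["t"])
    if c[0]<97.5: break
    bot.movel(tcp(104,off+dy,z+dz),max_speed=60)
```

```text
[111.61  -0.39  62.68] [ 0.04 -0.47 -1.9 ] 16.0667
0 0 False [90.99 -0.68 62.24] [ 0.38 -0.15  0.27] 17.225
```

The leg entered at the first try. Now I'll advance in small steps, nulling the side forces.

```bash
cat > step.py <<'E'
from ins import *
def advance(off,z,x0,x1,f0,step=2.,lim=10.,k=.06,v=15):
    x=x0
    while x>x1:
        x=max(x-step,x1)
        h=bot.movel(tcp(x,off,z),max_speed=v,threshold=lim)
        F=np.mean([frc() for _ in range(1)],0)-f0; s=bot.get_state()
        print(round(x,1),h,cut(),F.round(1),s["wrist_torque"].round(2),round(s["t"],2),round(off,2),round(z,2))
        if h: break
        if abs(F[1])>1: off+=np.clip(k*F[1],-.25,.25)
        if abs(F[2])>1: z+=np.clip(k*F[2],-.25,.25)
    return off,z,x
E
python3 - <<'E'
from step import *
bot.dwell(.1);f0=np.array([0,-.2,-1.]);print(frc())
print(advance(-.68,62.2,91,68,f0,step=3,lim=5))
E
```

```text
[ 0.88 -0.03  0.39]
88 False [87.85 -0.69 62.21] [0.2 0.3 1.1] [-0.02  0.05  0.  ] 17.68 -0.68 62.2
85 False [84.89 -0.68 62.22] [-0.7  0.2  0.9] [ 0.02 -0.06  0.02] 18.02 -0.68 62.27
82 False [81.9  -0.68 62.21] [0.7 0.7 0.2] [-0.02  0.   -0.02] 18.38 -0.68 62.27
79 False [78.88 -0.69 62.23] [ 0.4  0.5 -0.3] [-0.02 -0.01 -0.02] 18.73 -0.68 62.27
76 False [75.86 -0.7  62.24] [0.  1.3 0.2] [-0.02 -0.03 -0.02] 19.07 -0.68 62.27
73 False [72.89 -0.62 62.22] [0.6 1.  1.4] [ 0.03 -0.09  0.01] 19.43 -0.6 62.27
70 False [70.05 -0.27 62.3 ] [-0.5  1.   1. ] [0.29 0.02 0.11] 19.77 -0.54 62.35
68 False [68.46 -0.17 62.27] [-3.7  2.8  2.3] [0.66 0.29 0.2 ] 20.06 -0.54 62.35
(np.float64(-0.3758), np.float64(62.489200000000004), 68)
```

Run:
```python
from step import *
f0=np.array([0,-.2,-.8]); off,z,x=-.3,62.4,68
for _ in range(8):
    off,z,x=advance(off,z,x,x-1.5,f0,step=1.5,lim=6,k=.08,v=12)
    F=frc()-f0
    if np.linalg.norm(F)>9.5: print("high");break
print(off,z,x)
```

```text
66.5 False [67.24 -0.08 62.27] [-4.2  2.8  2.7] [0.74 0.65 0.14] 20.33 -0.3 62.4
65.0 False [65.07  0.25 62.6 ] [-3.9  3.7  1.6] [0.85 0.47 0.22] 20.61 -0.07 62.61
63.5 False [63.01  0.44 62.84] [-1.4  4.   1.7] [0.87 0.23 0.14] 20.88 0.18 62.74
62.0 False [61.45  0.51 62.96] [-2.4  3.6  0.5] [0.77 0.05 0.2 ] 21.16 0.43 62.88
60.5 False [59.48  0.58 63.08] [-0.6  2.7  0.2] [ 0.52 -0.13  0.13] 21.43 0.68 62.88
59.0 False [58.41  0.63 62.98] [0.4 1.3 0.3] [ 0.35 -0.18  0.1 ] 21.71 0.89 62.88
57.5 False [56.65  0.72 63.04] [1.8 1.2 0.1] [ 0.02 -0.37  0.05] 21.98 1.0 62.88
56.0 False [55.63  0.75 62.94] [ 1.4 -0.5  1. ] [-0.18 -0.27  0.03] 22.26 1.1 62.88
1.0972 62.961600000000004 56.0
```

Run:
```python
from step import *
f0=np.array([0,-.2,-.8]); off,z,x=1.0,62.95,56
while x>42.5:
    off,z,x=advance(off,z,x,x-(1.5 if x>49 else .7),f0,step=1.5,lim=6,k=.08,v=12)
    F=frc()-f0
    if np.linalg.norm(F)>9: print("stop",F);break
print(off,z,x)
```

```text
54.5 False [53.81  0.79 63.03] [ 3.4 -0.1  0.1] [-0.34 -0.44  0.  ] 22.53 1.0 62.95
53.0 False [52.62  0.78 63.01] [ 2.8 -1.1 -0.1] [-0.45 -0.38 -0.06] 22.81 1.0 62.95
51.5 False [51.25  0.79 62.97] [ 1.3 -1.4  0.2] [-0.39 -0.31 -0.09] 23.08 0.91 62.95
50.0 False [49.84  0.77 62.94] [ 1.3 -1.3 -0.2] [-0.4  -0.3  -0.04] 23.36 0.8 62.95
48.5 False [48.7   0.71 62.87] [ 0.7 -1.7  0.9] [-0.29 -0.09 -0.06] 23.63 0.7 62.95
47.8 False [48.12  0.65 62.83] [ 0.2 -0.7 -0.1] [-0.19  0.04 -0.03] 23.88 0.56 62.95
47.1 False [47.83  0.61 62.77] [-2.3 -1.6  0.9] [-0.1   0.47 -0.05] 24.13 0.56 62.95
46.4 False [47.71  0.43 62.58] [-5.2 -0.5  2.2] [ 0.08  0.98 -0.1 ] 24.38 0.44 62.95
45.7 False [47.69  0.4  62.59] [-6.2 -0.7  2.4] [ 0.14  1.19 -0.06] 24.63 0.44 63.13
45.0 False [47.67  0.39 62.61] [-7.5 -1.8  4.2] [ 0.15  1.46 -0.16] 24.88 0.44 63.33
44.3 False [47.64  0.32 62.63] [-9.5 -0.4  3. ] [ 0.3   1.64 -0.12] 25.13 0.3 63.58
stop [-9.52 -0.44  3.05]
0.29679999999999995 63.8192 44.29999999999998
```

Hard stop at 47.7: the force rises with no travel, and the bow sprang over at about 58, so this fits the shoulder being home. Now I'll relax the load, let go, back off and look.

Run:
```python
from step import *
import pickle
bot.movel(tcp(47.6,.4,62.7),max_speed=10);bot.dwell(.2);print(cut(),frc())
bot.grip(0.75);print(frc(),bot.get_state()["opening"])
p=bot.get_state()["tcp_pos"]
bot.movel(p+[0,0,80],max_speed=100)
P,o=campose([635,24,63],-.27,.55,230,mount());print(P);bot.move_ptp(P,o);bot.dwell(.2)
c,im=look("wrist","home");pickle.dump(c,open("home.pkl","wb"))
cv2.imwrite("pics/home.png",cv2.resize(cv2.convertScaleAbs(im,alpha=1.8)[110:260,170:350],None,fx=4,fy=4,interpolation=cv2.INTER_CUBIC));print(bot.get_state()["t"],frc())
```

```text
[47.77  0.35 62.56] [-3.33 -0.18 -0.01]
[-0.46  0.15  0.1 ] 0.7479453464781002
[623.1385744   27.52113504 140.59265909]
27.9167 [0.34 0.7  0.71]
```

View pics/home.png

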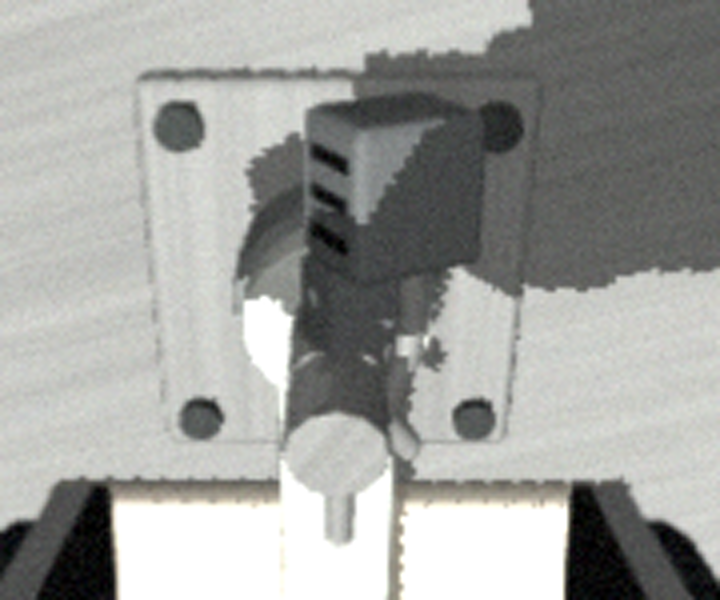

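The leg runs through the pin, its tip emerging at (338,543). The bow is round the pin's right side at (400,440) and the grip has rolled slightly about the leg. I'll check how far the tip protrudes.

Run:
```python
from ins import *
import pickle
c=pickle.load(open("home.pkl","rb"))
g=lambda u,v:(170+u/4-.4,110+v/4-.4)
top=onz(c,*g(337,456),90.2);tip=onz(c,*g(338,545),62.2);tipb=onz(c,*g(338,545),65.7)
for n,p in(("top",top),("tip",tip),("tip upper edge",tipb)):print(n,p.round(1),(Rz.T@(p[:2]-top[:2])).round(1))
for s in(44,46,48):print(s,np.subtract(proj(c,np.r_[top[:2]+Rz@[89.5-s,0],62.2]),g(0,0))*4)
for x in(-11,-11.5,-13,-30):print(x,np.subtract(proj(c,np.r_[top[:2]+Rz@[x,0],69.2]),g(0,0))*4)
```

```text
top [648.9  19.4  90.2] [0. 0.]
tip [697.1   6.2  62.2] [50.   0.1]
tip upper edge [693.9   7.1  65.7] [46.7  0.1]
44 [337.72519442 531.38498884]
46 [337.71191571 525.22416231]
48 [337.69853878 519.01118279]
-11 [337.21220685 352.69388021]
-11.5 [337.20787875 350.69833986]
-13 [337.1948429  344.68378352]
-30 [337.04154513 273.47951121]
```

Run:
```python
from h import *
p=bot.get_state()["tcp_pos"];bot.movel(p+[-60,15,60],max_speed=120);print(bot.get_state()["t"],bot.sign_off())
```

```text
the job is handed in; nothing more can be done
28.775 None
```

The R-clip is through the pin's cross hole, pushed to a hard stop with the bow sprung over; the highest push I read was about 9.5 N. I then let go, moved clear and handed the job in at 28.8 s, with the grip rolled slightly about the leg after release; the jar, tub and spatula were not approached.

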